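# Ratchet a housing tight in its clamping fixture

### The arm

A 6-joint arm with a two-finger parallel gripper is mounted at the origin on the work surface. World frame = base frame: x ahead of the robot, y to its left, z up, the work surface at z = 0. Lengths are in m, angles in rad, forces in N, time in s.
With the tool pointing down it reaches from about 0.225 to 0.875 m from the base axis. Payload 3.4 kg.
Tool frame: the origin (TCP) lies midway between the tips of the shut fingers; the grasp point (between the pads) lies 19 mm behind it (manip.grip_point_offset is the distance from the TCP to the grasp point, in m); z points along the fingers, y is the line along which they close (so a half turn about z gives the same grasp; the last joint's range is limited). The gripper opens to 85 mm and grips with 20 to 120 N. Pads are 22 mm wide; open, the fingers measure 114 mm over their backs; the gripper's body (76 mm by 85 mm) begins 54 mm behind the grasp point. The pads swing forward as they close: fully open they stand 13 mm farther back than shut.
Start: joints at [-1.307, 0.276, 1.505, -0, 1.361, -0.121], TCP at [0.216, -0.533, 0.231] pointing down, gripper open.
Joint ranges: [-2.89, 2.89], [-0.75, 2.08], [0.22, 2.7], [-1.18, 4.32], [0.11, 2.71], [-2.7, 2.7]. Speed limits (rad/s): [2.57, 2.57, 3.14, 3.14, 3.14, 3.14].

### API

Orientations are given as a unit quaternion [w, x, y, z].
In Python, from rig import manip gives the robot as it stands.
- The arm moves only by the shell command python3 -m handwheel 'ROWS' [FORCE]. ROWS is JSON, a list of rows, each an object with "translation": the shift along the tool's x, y, z in m, a list of three; "angular": the turn, a rotation vector about the tool's x, y, z in degrees, a list of three; "hand": the closure, from 0 (fully open) to 1 (shut). A call has 1 to 10 rows; each row shifts and turns the commanded pose from where the row before left it, along the tool's axes as they then stand; what a row does not reach is not made up. A row lasts 1/12 s, in which the tool goes at most 41.7 mm and 7.16 degrees, less where a joint would pass 70% of its speed; a pose out of reach is approached as far as the arm can. A call with a gripper value outside its range is refused whole. The fingers move at their own pace and stop on an object; FORCE is the grip in N (left out, the last holds). Time passes only in rows, so rows that do not move let the fingers close. It gives the time, the measured TCP pose, the force, the opening and the grip force at its end, in the units of the state.
- manip.get_state(): the state, without advancing time (a new reading comes with each control period).
- manip.get_image(name): name is "scene" or "top" or "wrist"; returns the picture (480x640x3 uint8, red, green, blue); there is no depth.
- manip.camera_info(name): a dict with "camera_matrix" (3x3 intrinsics, pixels), "eye" and "orientation" of the camera in the world; the wrist camera has in their place "tool_from_camera" (4x4, takes a point from camera to tool coordinates, whose origin is the TCP and whose axes are the flange's). Camera axes: x right, y down, z forward; pixel columns grow to the right and rows downward; lengths in m; the calibration is good to about 2 mm. The wrist camera is an equidistant fisheye: a pixel r from the principal point sees the ray r / f radians off the axis. A picture is of the moment at which its call begins: read the wrist's pose just before it. camera_info takes no time and is no camera call.
- manip.sign_off(): hands the job in; it is judged then, once.
The state is a dict: "clock": time; "qpos": joint angles; "qd": joint speeds; "effort": joint torques, N m; "position": TCP position; "ee_rot": TCP orientation; "contact_force": force on the tool from outside, world axes, zero at the start; "moment": the same for the moment, N m; "width": finger opening in m; "gripper_force": force on a finger pad.
Only numpy, scipy, OpenCV 4.12 (cv2) and the standard library are available. Lean on these libraries where they do the work, as an engineer would, in place of code of your own. Each camera call takes 0.05 s, during which the arm holds its last target. There are 200 camera calls.

### The job

Clamp the black finned housing in the fixture: take the ratchet wrench off its rest, fit its square socket fully down onto the clamp screw, and swing the handle back and forth (clockwise seen from above tightens, the return stroke slips) until the jaw has pushed the housing against the fence and grips it with about 25 N, which you feel as the wrench getting clearly stiffer. Do not over-tighten: the fins bend at 45 N. Touch the screw only with the wrench, leave the clamp gripped, put the wrench back on its rest the way it lay, and leave the other things on the bench where they are.

Things in the scene. Friction and masses are not known exactly. Their poses are not given: they have to be found in the camera images.
- wrench: Ratchet wrench, 0.6 kg. Origin: centre of the socket's mouth, its lowest point; z up along the socket axis, handle along -x. Black handle 18 wide, 18 high, x=-65 to -190, centre line at z=33. Round head 54 across, z=23 to 45. 12 ratchet teeth: swinging the handle clockwise from above (yaw falling) drives the socket, swinging back slips freely; up to 40 degrees lost at each reversal.
- socket: Square socket under the wrench head; origin and z as the wrench's origin, its yaw is that of the square hole. Hole 24 x 24 wide, 22 deep; outside 32 x 32, 22 long. It can only turn against the handle as the ratchet lets it; in the air it goes with the handle.
- fixture: Clamping fixture fixed to the bench: aluminium base plate 12 thick, underside at z=0, x -85 to 85, y -127 to 148. Screw block at y=-85 (56 x 50, top at z=52); steel jaw in the middle; fence (bar 18 thick, top z=50) with its jaw side somewhere between y=100 and 106, set differently each time. Nothing but the screw is above z=58.
- screw: Square-headed upright clamp screw. Origin: foot of the square, on a round collar (36 across) at z=58, where a fitted socket's mouth rests; square 22 x 22, 14 high, then a taper 5 high. Yaw: that of the square. Clockwise moves the jaw 10 mm per rad, 12 to 25 mm until it grips. Friction of 0.45 N m holds it; each N of grip adds 0.01 N m to turn it (25 N: 0.25 N m stiffer).
- jaw: Sliding steel jaw, 100 wide, moved along fixture +y by the screw, with a dark sprung face on its fence side that sinks in a little under load on stiff springs (7 mm at most). Origin: at the fixture's origin when fully open, and moves with the jaw; in this frame the steel block spans y=-31 to -13, the unloaded sprung face is at y=2, top at z=50.
- housing: Black machined housing with cooling fins, 100 (x) x 80 (y) x 30 high, 0.45 kg, lying loose on the base plate between jaw and fence, up to 10 mm short of the fence; origin under its centre. The jaw pushes it along with about 3 N before it meets the fence.
- rest: Wrench rest fixed to the bench; origin on the bench under the socket's place, base strip x=20 to -180, 60 wide. The wrench stands level, socket mouth on a black puck (48 across, top at z=14) over the origin, handle along -x in a fork at x=-165 (16 long in x, floor z=38, cheeks to z=56, 28 between them).
- screwdriver: Bystander: screwdriver with black handle lying on the bench; origin under its middle.
- spanner: Bystander: plain flat open-ended steel spanner lying on the bench (not the ratchet wrench); origin under its middle.
- spool: Bystander: small blue reel lying flat, 90 diameter, 20 high; origin under its centre.
- partstray: Bystander: grey four-pocket parts tray 120 x 100 x 30; origin under its centre.
- jar: Bystander: white jar with steel cap, 52 diameter, 70 high; origin under its centre.
- gaugeblock: Bystander: bare steel block 50 x 30 x 25; origin under its centre.
- spacer: Bystander: aluminium ring 40 outside, 24 inside, 14 high; origin under its centre.
- wrench_grip (a point): Point on the wrench's handle at its x=-100, y=0, z=33: the place to grip.

How it is judged:
On the way, in this order (a step that is already met when the one before it is completed fails the run):
1. the wrench's socket is fully down on the clamp screw (distance between wrench and screw below 0.006 m and angle between wrench's own z axis and vertical below 0.12 rad), for 0.2 s.
2. with the wrench on the screw, the jaw grips the housing with 15 to 35 N (all of step 1 and contact force between jaw and housing between 15 and 35 N), for 0.3 s.
At the end, for the whole second after the job is handed in: The jaw grips the flat-lying housing with 15 to 35 N; the ratchet wrench stands still and level on its rest: socket mouth within 20 mm of its place sideways, 6 mm in height, handle over the fork side (contact force between jaw and housing between 15 and 35 N and horizontal distance between wrench and rest below 0.02 m and z of wrench in the frame of rest between 0.008 and 0.02 m and x of wrench_grip in the frame of rest below -0.08 m and angle between wrench's own z axis and vertical below 0.1 rad and linear speed of wrench below 0.01 m/s and angle between housing's own z axis and vertical below 0.05 rad); the robot touches nothing.
It fails at once if the jaw presses the housing with more than 45 N (contact force between jaw and housing above 45 N).
It fails at once if the robot itself touches the screw (contact force between any of the fingers, the arm and screw above 2 N).
It fails at once if a bystander is moved more than 30 mm (distance of any of screwdriver, spanner, spool, partstray, jar, gaugeblock, spacer from where it was at the start of the episode above 0.03 m).
It also fails if it takes over 72 s, if anything falls off the work surface, if the arm or the gripper's body presses on something with over 40 N, if the wrist force passes 120 N, or if a joint passes its speed limit or range.

## Working session

There is one attempt and no reset: what is moved stays moved. The work goes in short steps, Python scripts to look and compute and a shell command to move; the robot and the scene stay as the last step left them, time stands still between calls to the robot, and variables do not carry over. Pictures are saved under pics/ and viewed, at most 12 in all, crops included, and the job is handed in when it is done.

```bash
ls; mkdir -p pics
python3 - <<'E'
from rig import manip
import cv2
s=manip.get_state(); print(s)
for n in ["scene","top","wrist"]:
    im=manip.get_image(n); cv2.imwrite(f"pics/{n}0.png",im[:,:,::-1]); print(n,manip.camera_info(n))
print(manip.grip_point_offset)
E
```

```text
pics
{'clock': 0.0, 'qpos': array([-1.30701127e+00,  2.76600034e-01,  1.50612335e+00, -2.08215722e-05,
        1.36065287e+00, -1.20994800e-01]), 'qd': array([ 5.40689751e-04, -9.56247965e-04,  3.85999811e-04,  9.35573358e-05,
        1.65223225e-04,  5.88262066e-04]), 'effort': array([-1.07403688e-03, -4.16776800e+01, -2.45808184e+01, -1.94458653e-04,
        1.09470013e-02, -1.17892375e-05]), 'position': array([ 0.21568683, -0.53246715,  0.23044071]), 'ee_rot': array([-8.88804115e-04,  9.81549265e-01,  1.91207336e-01, -7.37701391e-05]), 'contact_force': array([-0.90441724,  0.08855938, -0.51247817]), 'moment': array([ 0.01860244,  0.02539977, -0.02257398]), 'gripper_force': 0.0, 'width': 0.08543571621547807}
scene {'camera_matrix': array([[604.00273187,   0.        , 330.28448981],
       [  0.        , 604.00273187, 242.6984902 ],
       [  0.        ,   0.        ,   1.        ]]), 'eye': array([1.40807526, 0.47893275, 1.39109521]), 'orientation': array([-0.149058  ,  0.45589104,  0.83137684, -0.28063789])}
top {'camera_matrix': array([[583.96829632,   0.        , 323.17651841],
       [  0.        , 583.96829632, 236.06707328],
       [  0.        ,   0.        ,   1.        ]]), 'eye': array([ 0.29990627, -0.05297353,  1.287818  ]), 'orientation': array([-0.0802696 ,  0.71495511, -0.68984658,  0.08067024])}
wrist {'camera_matrix': array([[371.64829954,   0.        , 319.71627795],
       [  0.        , 371.64829954, 237.29766792],
       [  0.        ,   0.        ,   1.        ]]), 'tool_from_camera': array([[-2.52696989e-04, -9.63922650e-01, -2.66182381e-01,
         6.69595554e-02],
       [ 9.99999939e-01, -3.07887317e-04,  1.65610455e-04,
         5.06835185e-04],
       [-2.41589847e-04, -2.66182323e-01,  9.63922669e-01,
        -1.42532454e-01],
       [ 0.00000000e+00,  0.00000000e+00,  0.00000000e+00,
         1.00000000e+00]])}
0.0187
```

View pics/top0.png

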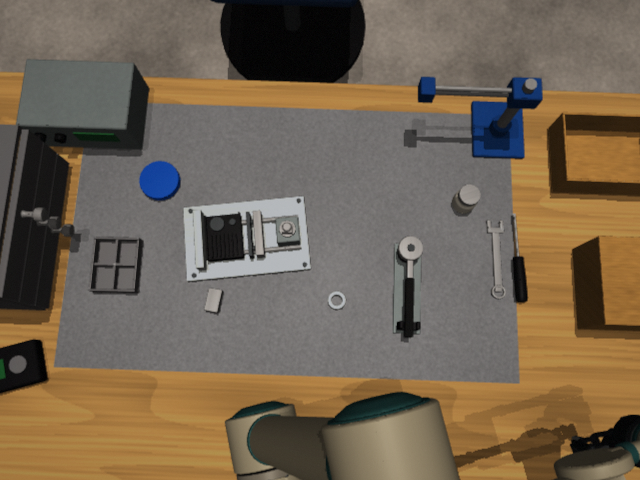

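View pics/scene0.png

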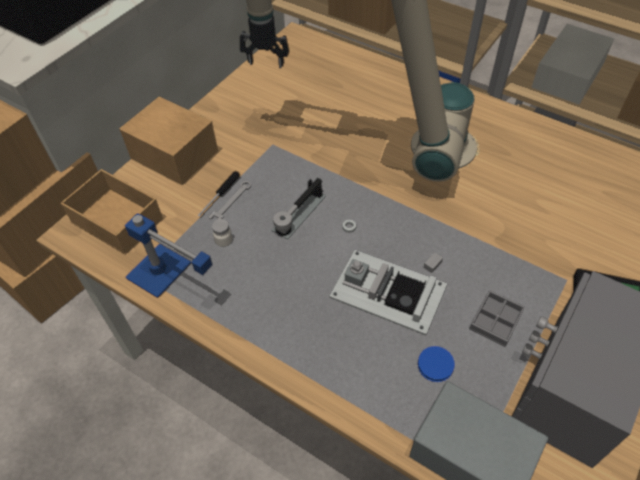

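Top view: wrench head at about (410,248) with its handle towards (408,335). The screw is at about (287,228), the housing at (222,237) and the fence at (197,238). In the scene view the wrench head is at (283,220) and the screw at (355,270). I'll measure these numerically with an enlarged mosaic.

```bash
cat > h.py <<'E'
import numpy as np, cv2
from scipy.spatial.transform import Rotation as R
from rig import manip
def rot(q): return R.from_quat(np.roll(q,-1)).as_matrix()
def ray(n,uv,pose=None):
    """origin, direction in world for pixel uv; pose=(position,ee_rot) for the wrist"""
    ci=manip.camera_info(n); K=ci["camera_matrix"]
    a=(np.array(uv,float)-K[:2,2])/K[0,0]
    if n!="wrist":
        return ci["eye"], rot(ci["orientation"])@np.r_[a,1]
    th=np.hypot(*a); d=np.r_[a/max(th,1e-9)*np.sin(th),np.cos(th)]
    T=ci["tool_from_camera"]; M=rot(pose[1])
    return pose[0]+M@T[:3,3], M@T[:3,:3]@d
def plane(n,uv,z,pose=None):
    o,d=ray(n,uv,pose); return o+d*(z-o[2])/d[2]
def tri(rays):
    A=np.zeros((3,3));b=np.zeros(3)
    for o,d in rays:
        P=np.eye(3)-np.outer(d,d)/(d@d); A+=P;b+=P@o
    p=np.linalg.solve(A,b)
    return p,[np.linalg.norm(np.cross(p-o,d/np.linalg.norm(d))) for o,d in rays]
def proj(n,p,pose):
    """world point -> wrist pixel"""
    ci=manip.camera_info(n);K=ci["camera_matrix"];T=ci["tool_from_camera"]
    c=T[:3,:3].T@(rot(pose[1]).T@(np.array(p)-pose[0])-T[:3,3])
    th=np.arctan2(np.hypot(c[0],c[1]),c[2]); return K[:2,2]+K[0,0]*th*c[:2]/max(np.hypot(c[0],c[1]),1e-9)
def shot(name):
    s=manip.get_state(); im=manip.get_image("wrist")[:,:,::-1].copy()
    cv2.imwrite(f"pics/{name}.png",im); np.savez(f"pics/{name}.npz",p=s["position"],q=s["ee_rot"])
    return im,(s["position"],s["ee_rot"])
def load(name):
    z=np.load(f"pics/{name}.npz"); return cv2.imread(f"pics/{name}.png"),(z["p"],z["q"])
E
python3 - <<'E'
from h import *
t=cv2.imread("pics/top0.png"); s=cv2.imread("pics/scene0.png")
def crop(im,x,y,w,h,k): return cv2.resize(im[y:y+h,x:x+w],None,fx=k,fy=k,interpolation=cv2.INTER_CUBIC)
m=np.zeros((600,800,3),np.uint8)
a=crop(t,180,190,133,96,3);m[:a.shape[0],:a.shape[1]]=a
a=crop(s,325,245,133,96,3);m[300:300+a.shape[0],:a.shape[1]]=a
a=crop(t,385,228,60,120,2.5);m[:300,400:550]=a
a=crop(s,260,170,80,75,3);m[300:525,400:640]=a
cv2.imwrite("pics/mos.png",m)
print(plane("top",(410,248),.059),plane("scene",(283,220),.059),tri([ray("top",(410,248)),ray("scene",(283,218))]))
print(tri([ray("top",(287,228)),ray("scene",(355,266))]))
print(plane("top",(408,325),.056))
E
```

```text
[ 0.56556467 -0.23619508  0.059     ] [ 0.57109697 -0.23055797  0.059     ] (array([ 0.56525333, -0.23555146,  0.05896777]), [np.float64(0.0007043800953126957), np.float64(0.0007043800953123802)])
(array([0.59986016, 0.02847046, 0.06365225]), [np.float64(0.0017664405205531685), np.float64(0.0017664405205531925)])
[ 0.40130421 -0.2327186   0.056     ]
```

View pics/mos.png

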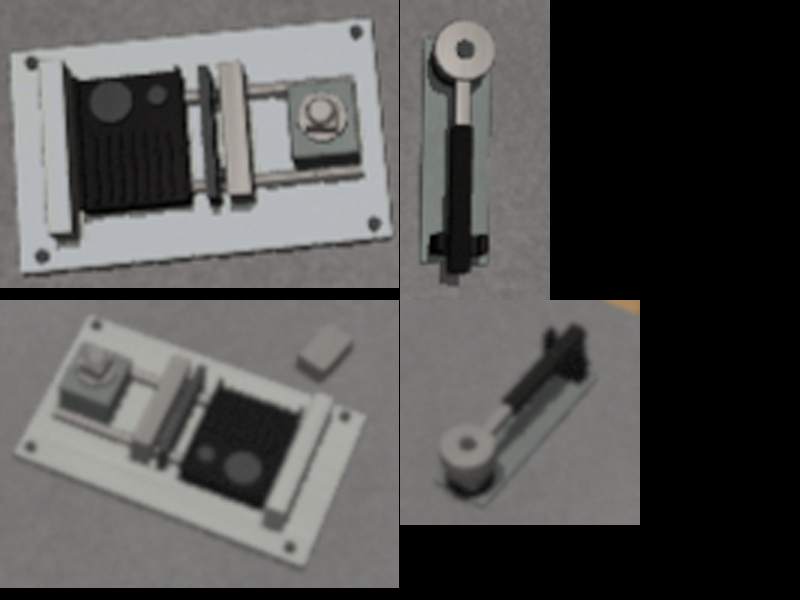

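The mosaic shows the wrench hub at top pixel (411,247.6), the handle end at (407.8,336), and the round collar with the square screw at (286.5,229). Next I'll move the wrist camera above the wrench.

```bash
R='{"translation":[0.0328,-0.0188,0],"angular":[0,0,0],"hand":0}'
python3 -m handwheel '[{"translation":[0.0328,-0.0188,0],"angular":[0,0,0],"hand":0},{"translation":[0.0328,-0.0188,0],"angular":[0,0,0],"hand":0},{"translation":[0.0328,-0.0188,0],"angular":[0,0,0],"hand":0},{"translation":[0.0328,-0.0188,0],"angular":[0,0,0],"hand":0},{"translation":[0.0328,-0.0188,0],"angular":[0,0,0],"hand":0},{"translation":[0.0328,-0.0188,0],"angular":[0,0,0],"hand":0},{"translation":[0.0328,-0.0188,0],"angular":[0,0,0],"hand":0},{"translation":[0.0328,-0.0188,0],"angular":[0,0,0],"hand":0},{"translation":[0.0328,-0.0188,0],"angular":[0,0,0],"hand":0},{"translation":[0.0328,-0.0188,0],"angular":[0,0,0],"hand":0}]' 40
python3 -m handwheel '[{"translation":[0,0,0],"angular":[0,0,5.9],"hand":0},{"translation":[0,0,0],"angular":[0,0,5.9],"hand":0},{"translation":[0,0,0],"angular":[0,0,5.9],"hand":0},{"translation":[0,0,0],"angular":[0,0,5.8],"hand":0},{"translation":[0,0,0],"angular":[0,0,0],"hand":0}]'
python3 -c "
from h import *
im,p=shot('w1');print(p)"
```

```text
clock: 0.98
position: [0.4499, -0.2338, 0.2312]
ee_rot: [-0.0, 0.982, 0.191, -0.0]
contact_force: [0.6, -0.3, 0.7]
width: 0.0854
gripper_force: 0.0
clock: 1.4
position: [0.4492, -0.2353, 0.231]
ee_rot: [-0.0, 1.0, -0.013, -0.0]
contact_force: [-0.9, 0.1, -0.0]
width: 0.0857
gripper_force: 0.0
(array([ 0.44923091, -0.23525067,  0.2310176 ]), array([-1.29150399e-04,  9.99912983e-01, -1.31885183e-02, -2.69995834e-04]))
```

View pics/w1.png

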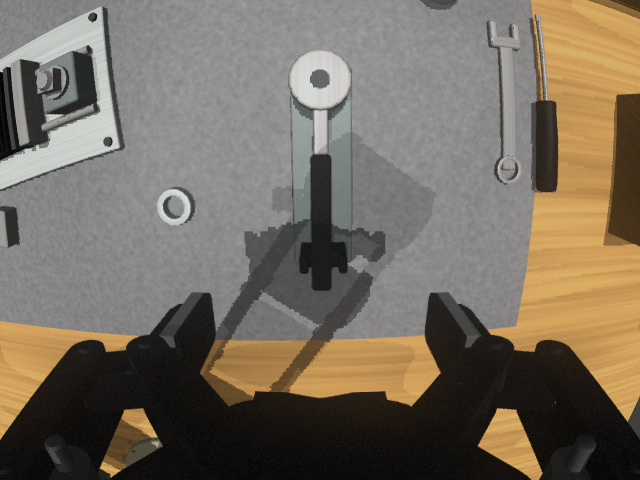

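The wrist view shows the wrench hub at (320,79), the handle from (321,155) to (321,290), and the fork cheeks at (308,258) and (340,258). The fixture's screw is just visible at (48,82).

Run:
```python
from h import *
im,p=load('w1'); t=cv2.imread("pics/top0.png")
g=cv2.cvtColor(im,cv2.COLOR_BGR2GRAY)
def blobs(m,lo,hi):
    n,_,st,c=cv2.connectedComponentsWithStats(m.astype(np.uint8))
    return [(c[i],st[i]) for i in range(1,n) if lo<st[i,4]<hi]
# head: bright disc
m=np.zeros_like(g); m[40:130,280:365]=(g[40:130,280:365]>170)
cs,_=cv2.findContours(m,cv2.RETR_EXTERNAL,cv2.CHAIN_APPROX_NONE); c=max(cs,key=cv2.contourArea); 
c=c[c[:,0,1]<95]; el=cv2.fitEllipse(c); print("head",el)
m=np.zeros_like(g); m[60:100,300:340]=(g[60:100,300:340]<130); hub=blobs(m,50,900)[0][0]; print("hub",hub)
# handle dark rows
rows=range(165,235,5); cen=[]
for r in rows:
    x=np.where(g[r,300:345]<45)[0]+300; cen.append((x.min()+x.max())/2); 
print(np.round(cen,1),x.min(),x.max())
# same in top image
gt=cv2.cvtColor(t,cv2.COLOR_BGR2GRAY)
m=np.zeros_like(gt); m[240:256,403:419]=(gt[240:256,403:419]<110); print([ (b[0],b[1][4]) for b in blobs(m,5,100)])
hubt=blobs(m,5,100)[0][0]
P,e=tri([ray("wrist",hub,p),ray("top",hubt)]);print("hub3d",P,e)
H=plane("wrist",hub,.059,p); A=plane("wrist",(cen[0],165),.056,p);B=plane("wrist",(cen[-1],rows[-1]),.056,p)
print("hub@59",H,"handle",A,B,"yaw",np.degrees(np.arctan2(*(A-B)[[1,0]])),np.degrees(np.arctan2(*(H-B)[[1,0]])))
print("handle end",plane("wrist",(321,290),.056,p))
yaw=lambda q:np.degrees(np.arctan2(rot(q)[1,0],rot(q)[0,0]))
print("tool yaw",yaw(p[1]))
```

```text
head ((319.5841979980469, 78.78157806396484), (57.07087326049805, 59.52206039428711), 92.1114730834961)
hub [319.3745583   78.43462898]
[320.5 320.5 320.5 320.5 321.  320.5 320.5 321.  321.  320.5 320.5 321.
 321.  321. ] 312 330
[(array([410.83333333, 247.33333333]), np.int32(42))]
hub3d [ 0.5672958  -0.23856819  0.05614642] [np.float64(0.0004428085195540564), np.float64(0.00044280851955420033)]
hub@59 [ 0.56642516 -0.23872042  0.059     ] handle [ 0.49248317 -0.2377024   0.056     ] [ 0.43530349 -0.23664416  0.056     ] yaw -1.060267671700619 -0.9071790076771545
handle end [ 0.37784097 -0.23517436  0.056     ]
tool yaw -1.5113328429879305
```

The hub measures (0.567,-0.239), height 56–59 mm, yaw about -1°, which matches the expected sizes. I don't know the socket's yaw against the handle yet. A tilted look from the side should show it.

```bash
python3 -m handwheel '[{"translation":[0.0102,-0.0232,0.0328],"angular":[0,0,0],"hand":0},{"translation":[0.0102,-0.0232,0.0328],"angular":[0,0,0],"hand":0},{"translation":[0.0102,-0.0232,0.0328],"angular":[0,0,0],"hand":0},{"translation":[0.0102,-0.0232,0.0328],"angular":[0,0,0],"hand":0},{"translation":[0.0102,-0.0232,0.0328],"angular":[0,0,0],"hand":0},{"translation":[0,0,0],"angular":[-6.7,0,0],"hand":0},{"translation":[0,0,0],"angular":[-6.7,0,0],"hand":0},{"translation":[0,0,0],"angular":[-6.6,0,0],"hand":0},{"translation":[0,0,0],"angular":[0,0,0],"hand":0}]'
python3 -c "
from h import *
im,p=shot('w2');print(p)
u=proj('wrist',(.5665,-.2387,.03),p);print(u)
x,y=np.clip(np.round(u).astype(int),[60,45],[579,434])
cv2.imwrite('pics/w2c.png',cv2.resize(im[y-45:y+45,x-60:x+60],None,fx=6,fy=6,interpolation=cv2.INTER_CUBIC));print(x,y)"
```

```text
clock: 2.2
position: [0.5027, -0.1173, 0.0658]
ee_rot: [0.175, 0.985, -0.008, -0.003]
contact_force: [-0.6, 1.2, -1.0]
width: 0.0854
gripper_force: 0.0
(array([ 0.50268911, -0.11731673,  0.06584146]), array([ 0.17469365,  0.98458617, -0.00784803, -0.00325849]))
[482.02329006 145.47899947]
482 145
```

View pics/w2c.png

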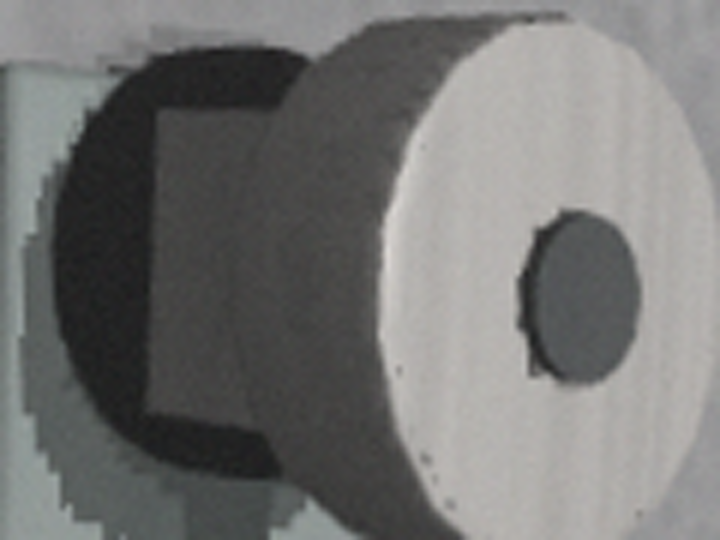

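The socket face is clearly visible. Its bottom edge runs from crop (156,108) to (148,412), i.e. pixels (448,118) to (446.7,168.7). I'll cast these onto the puck top.

Run:
```python
from h import *
im,p=load('w2')
A=plane("wrist",(422+156/6,100+108/6),.014,p);B=plane("wrist",(422+148/6,100+412/6),.014,p)
print(A,B,np.linalg.norm(A-B),np.degrees(np.arctan2(*(A-B)[[1,0]])))
print(.5*(A+B))
hub=(422+582/6,100+297/6)
im1,p1=load('w1')
print(tri([ray("wrist",hub,p),ray("wrist",(319.4,78.5),p1)]))
u=proj('wrist',(.6,.03,.06),p);print(u)
```

```text
[ 0.58260356 -0.22355523  0.014     ] [ 0.55033254 -0.22337343  0.014     ] 0.03227153418314173 -0.3227797588837046
[ 0.56646805 -0.22346433  0.014     ]
(array([ 0.56619881, -0.23869206,  0.06048261]), [np.float64(0.00012921987134061644), np.float64(0.00012921987134034203)])
[-49.31756589 101.75389465]
```

```bash
python3 -m handwheel '[{"translation":[0,0,0],"angular":[6.7,0,0],"hand":0},{"translation":[0,0,0],"angular":[6.7,0,0],"hand":0},{"translation":[0,0,0],"angular":[6.6,0,0],"hand":0},{"translation":[0.0046,-0.0285,-0.0228],"angular":[0,0,0],"hand":0},{"translation":[0.0046,-0.0285,-0.0228],"angular":[0,0,0],"hand":0},{"translation":[0.0046,-0.0285,-0.0228],"angular":[0,0,0],"hand":0},{"translation":[0.0046,-0.0285,-0.0228],"angular":[0,0,0],"hand":0},{"translation":[0,0,0],"angular":[0,0,0],"hand":0}]'
python3 -c "
from h import *
im,p=shot('w3');print(p)"
python3 -m handwheel '[{"translation":[0.0046,-0.03,-0.02],"angular":[0,0,0],"hand":0},{"translation":[0,-0.03,-0.02],"angular":[0,0,0],"hand":0},{"translation":[0,-0.03,0],"angular":[0,0,0],"hand":0},{"translation":[0,0,0],"angular":[0,0,0],"hand":0}]'
python3 -c "
from h import *
im3,p3=load('w3')
im,p=shot('w4');print(p)
m=np.zeros((600,800,3),np.uint8)
for k,(i,q) in enumerate([(im3,p3),(im,p)]):
    u=proj('wrist',(.6,.0285,.065),q);print(u)
    x,y=np.round(u).astype(int); x=np.clip(x,35,604); y=np.clip(y,35,444)
    m[:400,400*k:400*k+400]=cv2.resize(i[y-32:y+32,x-32:x+32],(400,400),interpolation=cv2.INTER_CUBIC);print(x-32,y-32)
cv2.imwrite('pics/w34.png',m[:400])
"
```

```text
clock: 2.92
position: [0.5287, -0.0052, 0.1636]
ee_rot: [-0.001, 1.0, -0.011, 0.006]
contact_force: [0.5, -0.0, -0.1]
width: 0.0856
gripper_force: 0.0
(array([ 0.52872282, -0.00520771,  0.16363821]), array([-0.00134175,  0.99991741, -0.01142556,  0.00572883]))
clock: 3.3
position: [0.5321, 0.0855, 0.1989]
ee_rot: [-0.002, 1.0, -0.011, 0.001]
contact_force: [-0.1, 0.0, -0.1]
width: 0.0854
gripper_force: 0.0
(array([0.53205775, 0.08547038, 0.19890105]), array([-1.57316155e-03,  9.99937545e-01, -1.10264026e-02,  9.22161593e-04]))
[264.55890736 134.6396698 ]
233 103
[393.90009963 136.1752648 ]
362 104
```

View pics/w34.png

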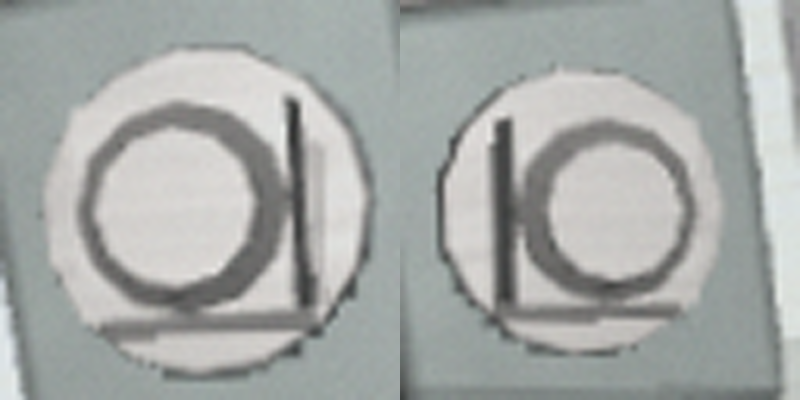

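View pics/w4.png

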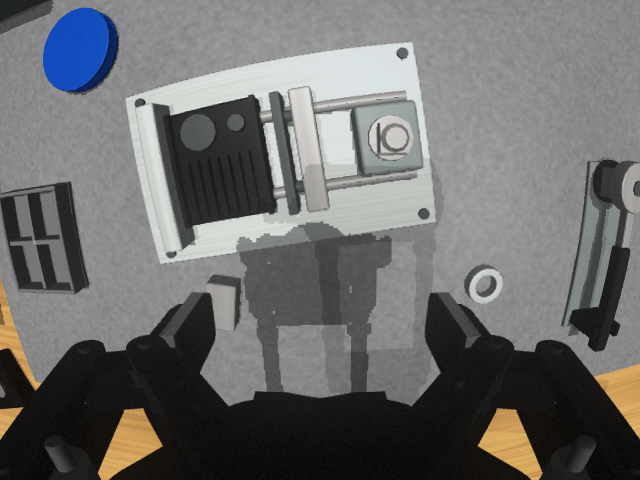

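The left crop (w3) shows the collar disc, with the right and bottom side faces of the square as dark strips: (292,100)–(306,305) and (100,328)–(320,318). In the right crop (w4) the left and bottom faces are at (503,120)–(506,305) and (515,318)–(680,308). In the full w4 picture the plate holes are at (140,103), (403,53), (172,254) and (424,214), and the housing and fence are visible.

Run:
```python
from h import *
im3,p3=load('w3');im4,p4=load('w4')
C={3:(im3,p3,(233,103)),4:(im4,p4,(362,104))}
def P(k,x,y,z):
    im,p,o=C[k]; return plane("wrist",(o[0]+(x+.0)/6.25-.42,o[1]+y/6.25-.42),z,p)
ang=lambda a,b:np.degrees(np.arctan2(*(a-b)[[1,0]]))
print("side w3",ang(P(3,292,100,.065),P(3,306,305,.065)),"w4",ang(P(4,103,120,.065),P(4,106,305,.065)))
print("bot w3",ang(P(3,100,328,.065),P(3,320,318,.065)),"w4",ang(P(4,115,318,.065),P(4,280,308,.065)))
# collar: bright disc contour, filled
R3=[]
for k in C:
    im,p,o=C[k]; g=cv2.cvtColor(im,cv2.COLOR_BGR2HSV)[o[1]:o[1]+64,o[0]:o[0]+64]
    m=((g[...,1]<22)&(g[...,2]>150)).astype(np.uint8)
    cs,_=cv2.findContours(m,cv2.RETR_EXTERNAL,cv2.CHAIN_APPROX_NONE); c=max(cs,key=cv2.contourArea)
    el=cv2.fitEllipse(cv2.convexHull(c)); print("collar",el)
    uv=np.array(el[0])+o; R3.append(ray("wrist",uv,p)); q=plane("wrist",uv,.058,p);print(q)
print(tri(R3))
# top disc
t3=ray("wrist",(233+172/6.25,103+206/6.25),p3);t4=ray("wrist",(362+210/6.25,104+210/6.25),p4);print("top",tri([t3,t4]))
hs=[plane("wrist",u,.012,p4) for u in [(403,53),(140,103),(424,214),(172,254)]]
print(np.round(hs,4),ang(hs[1],hs[0])-90,ang(hs[3],hs[2])-90,ang(hs[0],hs[2]),ang(hs[1],hs[3]), np.mean(hs,0))
```

```text
side w3 2.1126675591267627 w4 0.4506404456012934
bot w3 90.04794058100057 w4 93.82875065562372
collar ((34.19953155517578, 31.930635452270508), (71.75762176513672, 98.32418060302734), 175.25218200683594)
[0.59988195 0.02777242 0.058     ]
collar ((27.981616973876953, 36.97849655151367), (60.52310562133789, 99.57325744628906), 171.4077911376953)
[0.59628244 0.03020298 0.058     ]
(array([0.59812346, 0.02884908, 0.05173337]), [np.float64(0.0019092499069189737), np.float64(0.0019092499069188324)])
top (array([0.59899259, 0.02941988, 0.07600156]), [np.float64(4.8372165160223236e-05), np.float64(4.837216516003166e-05)])
[[ 0.6766  0.0082  0.012 ]
 [ 0.6439  0.2527  0.012 ]
 [ 0.529  -0.0114  0.012 ]
 [ 0.4947  0.2319  0.012 ]] 7.636432324433557 8.020313582320881 7.565822642480347 7.961348807676729 [0.58606243 0.1203651  0.012     ]
```

```bash
python3 -m handwheel '[{"translation":[-0.0065,0.036,0],"angular":[0,0,0],"hand":0},{"translation":[-0.0065,0.036,0],"angular":[0,0,0],"hand":0},{"translation":[-0.0065,0.036,0],"angular":[0,0,0],"hand":0},{"translation":[-0.0065,0.036,0],"angular":[0,0,0],"hand":0},{"translation":[-0.0065,0.036,0],"angular":[0,0,0],"hand":0},{"translation":[-0.0065,0.036,0],"angular":[0,0,0],"hand":0},{"translation":[-0.0065,0.036,0],"angular":[0,0,0],"hand":0},{"translation":[-0.0065,0.036,0],"angular":[0,0,0],"hand":0},{"translation":[-0.0065,0.036,0],"angular":[0,0,0],"hand":0},{"translation":[0,0,0.035],"angular":[0,0,0],"hand":0}]'
python3 -m handwheel '[{"translation":[0,0,0.035],"angular":[0,0,0],"hand":0},{"translation":[0,0,0],"angular":[0,0,0],"hand":0},{"translation":[0,0,0],"angular":[0,0,0],"hand":0}]'
python3 -c "
from h import *
im,p=shot('w5');print(p, R.from_matrix(rot(p[1])).as_euler('zyx',degrees=True))
for q in [(.5663,-.2387,.059),(.376,-.2355,.056)]: print(proj('wrist',q,p))
C={3:(load('w3'),(233,103)),4:(load('w4'),(362,104))}
for k,x,y in [(3,208,210),(4,180,210)]:
  (i,pp),o=C[k]; print('collar',plane('wrist',(o[0]+x/6.25-.4,o[1]+y/6.25-.4),.058,pp))
g=cv2.cvtColor(im,cv2.COLOR_BGR2GRAY)
for r in range(150,400,25):
  x=np.where(g[r,280:360]<45)[0]+280; print(r,x.min() if len(x) else None,x.max() if len(x) else None)
"
```

```text
clock: 4.18
position: [0.4664, -0.2512, 0.1682]
ee_rot: [0.007, 1.0, -0.015, 0.005]
contact_force: [1.9, -0.5, -0.1]
width: 0.0854
gripper_force: 0.0
clock: 4.43
position: [0.4619, -0.2404, 0.1267]
ee_rot: [-0.001, 1.0, -0.014, -0.003]
contact_force: [0.3, 0.0, 0.0]
width: 0.0852
gripper_force: 0.0
(array([ 0.46191897, -0.24038201,  0.1267381 ]), array([-9.57958798e-04,  9.99904052e-01, -1.35563081e-02, -2.68257830e-03])) [   1.55379649   -0.30588466 -179.88606762]
[310.58671405  71.53077043]
[315.31464417 367.89855321]
collar [0.59907264 0.02869107 0.058     ]
collar [0.59920409 0.02986135 0.058     ]
150 None None
175 None None
200 299 326
225 299 327
250 299 327
275 300 328
300 289 346
325 285 350
350 302 327
375 None None
```

```bash
python3 -m handwheel '[{"translation":[0.0043,-0.0035,0.03],"angular":[0,0,-0.5],"hand":0},{"translation":[0,0,0.03],"angular":[0,0,0],"hand":0},{"translation":[0,0,0.025],"angular":[0,0,0],"hand":0},{"translation":[0,0,0.0125],"angular":[0,0,0],"hand":0},{"translation":[0,0,0],"angular":[0,0,0],"hand":0},{"translation":[0,0,0],"angular":[0,0,0],"hand":0},{"translation":[0,0,0],"angular":[0,0,0],"hand":0}]' 110
python3 -m handwheel '[{"translation":[0,0,0],"angular":[0,0,0],"hand":1},{"translation":[0,0,0],"angular":[0,0,0],"hand":1},{"translation":[0,0,0],"angular":[0,0,0],"hand":1},{"translation":[0,0,0],"angular":[0,0,0],"hand":1},{"translation":[0,0,0],"angular":[0,0,0],"hand":1},{"translation":[0,0,0],"angular":[0,0,0],"hand":1},{"translation":[0,0,0],"angular":[0,0,0],"hand":1},{"translation":[0,0,0],"angular":[0,0,0],"hand":1}]' 110
```

```text
clock: 5.07
position: [0.4708, -0.2378, 0.0333]
ee_rot: [0.002, 1.0, -0.008, 0.002]
contact_force: [-0.4, -0.1, 0.3]
width: 0.0855
gripper_force: 0.0
clock: 5.73
position: [0.469, -0.2366, 0.0317]
ee_rot: [0.001, 1.0, -0.008, -0.0]
contact_force: [-0.5, 1.2, 4.3]
width: 0.0161
gripper_force: 107.6
```

```bash
python3 -m handwheel '[{"translation":[0,0,-0.01],"angular":[0,0,0],"hand":1},{"translation":[0,0,-0.02],"angular":[0,0,0],"hand":1},{"translation":[0,0,-0.02],"angular":[0,0,0],"hand":1},{"translation":[0,0,-0.02],"angular":[0,0,0],"hand":1},{"translation":[0,0,-0.02],"angular":[0,0,0],"hand":1},{"translation":[0,0,-0.01],"angular":[0,0,0],"hand":1},{"translation":[0,0,0],"angular":[0,0,0],"hand":1},{"translation":[0,0,0],"angular":[0,0,0],"hand":1},{"translation":[0,0,0],"angular":[0,0,0],"hand":1}]' 110
python3 - <<'E'
from h import *
im,p=shot('w6'); print(p,R.from_matrix(rot(p[1])).as_euler('zyx',degrees=True)); s=manip.get_state(); print(s["moment"],s["contact_force"])
g=cv2.cvtColor(im,cv2.COLOR_BGR2GRAY)
t=manip.get_image("top")[:,:,::-1]; sc=manip.get_image("scene")[:,:,::-1]; cv2.imwrite("pics/t6.png",t);cv2.imwrite("pics/s6.png",sc)
x0=rot(p[1])@np.r_[.0973,-.002,-.012*1-.027]; print("hub expected",p[0]+x0,proj('wrist',p[0]+x0,p))
cs,_=cv2.findContours((g>150).astype(np.uint8)[0:200,240:400],cv2.RETR_EXTERNAL,cv2.CHAIN_APPROX_NONE)
for c in cs:
    if cv2.contourArea(c)>800: print(cv2.boundingRect(c),cv2.fitEllipse(c))
m=np.zeros((450,800,3),np.uint8); m[:450,:400]=cv2.resize(im[0:270,200:440],(400,450)); 
m[:450,400:]=cv2.resize(sc[150:270,230:337],(400,450)); cv2.imwrite("pics/m6.png",m)
E
```

```text
clock: 6.48
position: [0.4677, -0.2357, 0.1297]
ee_rot: [-0.0, 1.0, -0.008, -0.002]
contact_force: [0.2, 0.4, -5.2]
width: 0.0153
gripper_force: 107.9
(array([ 0.46773734, -0.2357092 ,  0.12966443]), array([-9.03533968e-05,  9.99964268e-01, -8.28663478e-03, -1.66948474e-03])) [   0.94961052   -0.19121658 -179.98806126]
[-0.02520329  0.27632023  0.01818871] [-0.75127002 -0.18629026 -5.79328907]
hub expected [ 0.56518673 -0.2353301   0.1683395 ] [310.11877611  32.05240207]
(62, 126, 36, 74) ((79.3691635131836, 161.3991241455078), (37.166748046875, 90.68510437011719), 0.00040541583439335227)
(100, 117, 23, 80) ((112.2705078125, 160.7576446533203), (20.95635986328125, 77.77950286865234), 5.973284721374512)
(125, 73, 35, 96) ((144.91001892089844, 124.8638687133789), (36.84189987182617, 96.03181457519531), 3.102168083190918)
(0, 71, 41, 129) ((18.2252197265625, 147.91873168945312), (42.719444274902344, 145.82406616210938), 175.8549346923828)
(0, 0, 160, 124) ((79.66571807861328, 53.993045806884766), (132.53390502929688, 176.18739318847656), 90.30741119384766)
```

View pics/m6.png

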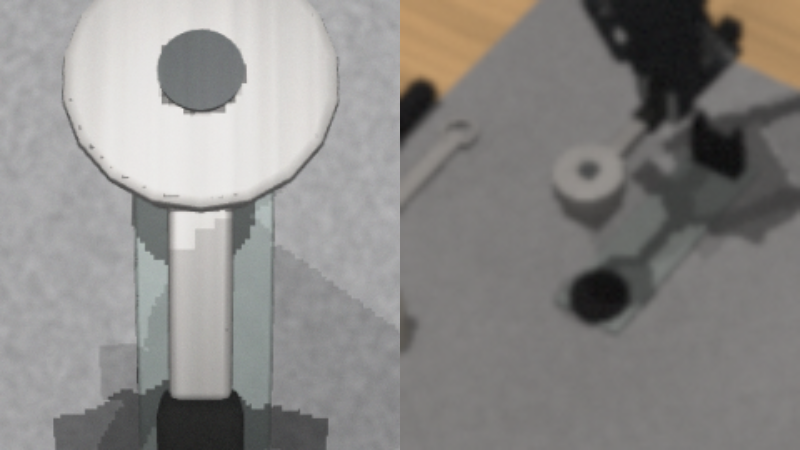

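The wrench is lifted cleanly. The hub is at wrist pixel (321,42) and at scene pixel about (280.6,195.6), and the puck is left behind. I'll triangulate the hub to check for droop.

Run:
```python
from h import *
im,p=load('w6'); t=cv2.imread('pics/t6.png')
g=cv2.cvtColor(im,cv2.COLOR_BGR2GRAY)
m=np.zeros_like(g);m[15:70,290:352]=(g[15:70,290:352]<140);n,_,st,c=cv2.connectedComponentsWithStats(m);k=1+np.argmax(st[1:,4]);hub=c[k];print(hub,st[k])
gt=cv2.cvtColor(t,cv2.COLOR_BGR2GRAY)
ci=manip.camera_info('top');q=rot(ci['orientation']).T@(np.r_[.566,-.238,.158]-ci['eye']);u=ci['camera_matrix']@q/q[2];print(u)
x,y=np.round(u[:2]).astype(int);w=gt[y-9:y+10,x-9:x+10];print(w[::2,::2])
m=(w<125).astype(np.uint8);n,l,st,c=cv2.connectedComponentsWithStats(m)
for i in range(1,n):
    print(st[i],c[i]+[x-9,y-9])
    if 20<st[i,4]<90:
        P,e=tri([ray('wrist',hub,p),ray('top',c[i]+[x-9,y-9])]);print('wt',P,e);P,e=tri([ray('wrist',hub,p),ray('scene',(280.6,195.6))]);print('ws',P,e)
for z in (.150,.154,.158,.162):
  P=plane('wrist',hub,z,p);print(z,P,rot(p[1]).T@(P-p[0]))
# neck and handle direction in the picture
for r in (150,160,170,180,190,200,220,240,260):
    row=g[r,285:355].astype(int);d=np.diff(row);print(r,285+d.argmax(),285+d.argmin())
```

```text
[320.04352031  42.36025145] [ 295   18   53   50 2068]
[418.35580101 237.54306615   1.        ]
[[149 165 115  28  34  47  51  95 151 155]
 [168 150  23  27  39  47  81 132 147 151]
 [165  53  25  34  44  64 116 138 142 144]
 [143  21  28  39  44  95 131 134 137 140]
 [106  21  33  42  75 122 128 130 134 135]
 [ 59  23  34  65 108 121 125 126 131 121]
 [ 41  25  47  89 114 117 120 124 123  90]
 [ 24  36  46  74  93 114 117 119  92  95]
 [ 37  43  47  50  51  76 112 101  51  70]
 [ 42  48  50  53  51  50  75  70  52 101]]
[  0   0  19  19 272] [416.91544118 239.25367647]
0.15 [ 0.56675895 -0.23811014  0.15      ] [ 0.09897932  0.00075641 -0.02066643]
0.154 [ 0.5657299  -0.23808895  0.154     ] [ 0.09793671  0.00075167 -0.02466296]
0.158 [ 0.56470085 -0.23806776  0.158     ] [ 0.0968941   0.00074692 -0.0286595 ]
0.162 [ 0.56367181 -0.23804657  0.162     ] [ 0.09585149  0.00074218 -0.03265604]
150 341 286
160 301 300
170 301 300
180 339 300
190 339 300
200 339 300
220 339 300
240 347 295
260 345 293
```

Run:
```python
from h import *
im,p=load('w6')
P,e=tri([ray('wrist',(320.2,42.4),p),ray('scene',(280.6,195.6))]);print('ws',P,e,rot(p[1]).T@(P-p[0]))
# width of head = 54 mm check: its left/right silhouettes in the picture
a=[np.r_[ray('wrist',(200+u*.6,80*.6),p)[1]] for u in (62,338)]
a=[v/-v[2] for v in a]; print("depth from head width",.054/abs(a[0][1]-a[1][1]), "cam z",ray('wrist',(0,0),p)[0][2])
```

```text
ws [ 0.56483656 -0.23678249  0.15399471] [np.float64(0.0016001213797493413), np.float64(0.0016001213797492719)] [ 0.09702186 -0.0005398  -0.02465442]
depth from head width 0.12107289621721322 cam z 0.2719703787307398
```

```bash
python3 -m handwheel '[{"translation":[0.0038,-0.033,0],"angular":[0,0,0],"hand":1},{"translation":[0.0038,-0.033,0],"angular":[0,0,0],"hand":1},{"translation":[0.0038,-0.033,0],"angular":[0,0,0],"hand":1},{"translation":[0.0038,-0.033,0],"angular":[0,0,0],"hand":1},{"translation":[0.0038,-0.033,0],"angular":[0,0,0],"hand":1},{"translation":[0.0038,-0.033,0],"angular":[0,0,0],"hand":1},{"translation":[0.0038,-0.033,0],"angular":[0,0,0],"hand":1},{"translation":[0.0038,-0.033,0],"angular":[0,0,0],"hand":1},{"translation":[0,0,0],"angular":[0,2.5,-2.3],"hand":1},{"translation":[0,0,0],"angular":[0,0,0],"hand":1}]' 110
python3 -m handwheel '[{"translation":[0,0,0],"angular":[0,0,0],"hand":1},{"translation":[0,0,0],"angular":[0,0,0],"hand":1},{"translation":[0,0,0],"angular":[0,0,0],"hand":1}]'
python3 - <<'E'
from h import *
im,p=shot('w7'); M=rot(p[1]); print(p, "yaw",np.degrees(np.arctan2(M[1,0],M[0,0])),"x-axis up",M[2,0],"y up",M[2,1]); s=manip.get_state(); print(s["moment"],s["contact_force"])
g=cv2.cvtColor(im,cv2.COLOR_BGR2GRAY)
m=np.zeros_like(g);m[15:70,290:352]=(g[15:70,290:352]<140);n,_,st,c=cv2.connectedComponentsWithStats(m);k=1+np.argmax(st[1:,4]);hub=c[k];print(hub,st[k])
sc=manip.get_image('scene')[:,:,::-1];t=manip.get_image('top')[:,:,::-1]; cv2.imwrite('pics/s7.png',sc);cv2.imwrite('pics/t7.png',t)
def win(n,im,P,h=40):
    ci=manip.camera_info(n);q=rot(ci['orientation']).T@(np.r_[P]-ci['eye']);u=ci['camera_matrix']@q/q[2];x,y=np.round(u[:2]).astype(int);print(n,u,x-h,y-h);return cv2.resize(im[y-h:y+h,x-h:x+h],(400,400),interpolation=cv2.INTER_CUBIC)
cv2.imwrite('pics/m7.png',np.hstack([win('top',t,(.599,.029,.1)),win('scene',sc,(.599,.029,.1))]))
E
```

```text
clock: 7.47
position: [0.5017, 0.0291, 0.1297]
ee_rot: [0.001, 1.0, 0.014, 0.02]
contact_force: [-1.5, -0.3, -6.2]
width: 0.0156
gripper_force: 108.9
clock: 7.72
position: [0.504, 0.0259, 0.1305]
ee_rot: [0.001, 1.0, 0.011, 0.021]
contact_force: [-0.0, 0.8, -6.4]
width: 0.016
gripper_force: 108.9
(array([0.5040081 , 0.02590456, 0.13052839]), array([0.00118729, 0.9997138 , 0.01072168, 0.02135312])) yaw 1.232384554521263 x-axis up 0.04266856182683839 y up 0.002831775384519027
[ 0.006919    0.3465412  -0.02611475] [ 0.47734286  0.26143674 -5.63088609]
[319.94628906  42.42529297] [ 295   18   52   49 2048]
top [286.53561778 223.90358061   1.        ] 247 184
scene [356.35118617 258.03257467   1.        ] 316 218
```

View pics/m7.png

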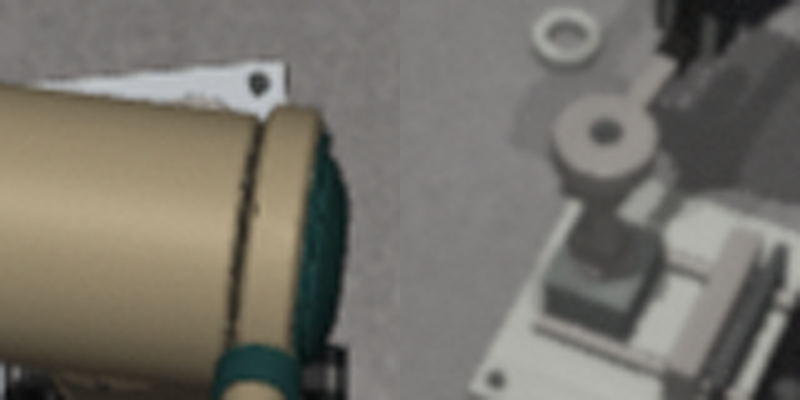

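The top view is blocked by the arm. In the scene view the hub is at (357,244) and the wrench is hovering over the screw block.

Run:
```python
from h import *
im,p=load('w7'); M=rot(p[1])
P,e=tri([ray('wrist',(320,42.4),p),ray('scene',(357,244.2))]);print('ws',P,e)
for z in (.150,.154,.158,.162):
  P=plane('wrist',(320,42.4),z,p);print(z,P,M.T@(P-p[0]))
```

```text
ws [0.59976193 0.02829767 0.16125376] [np.float64(0.001055374863592901), np.float64(0.0010553748635929608)]
0.15 [0.60362443 0.02734731 0.15      ] [ 0.10036441  0.00074318 -0.015201  ]
0.154 [0.60239685 0.02733675 0.154     ] [ 0.09930869  0.0007388  -0.01924976]
0.158 [0.60116927 0.0273262  0.158     ] [ 0.09825296  0.00073443 -0.02329853]
0.162 [0.5999417  0.02731564 0.162     ] [ 0.09719723  0.00073006 -0.02734729]
```

```bash
python3 -m handwheel '[{"translation":[-0.0018,-0.0021,0],"angular":[0,0,0],"hand":1},{"translation":[-0.0005,0,0.011],"angular":[0,0,0],"hand":1},{"translation":[-0.0005,0,0.011],"angular":[0,0,0],"hand":1},{"translation":[-0.0004,0,0.01],"angular":[0,0,0],"hand":1},{"translation":[0,0,0],"angular":[0,0,0],"hand":1},{"translation":[0,0,0],"angular":[0,0,0],"hand":1},{"translation":[0,0,0],"angular":[0,0,0],"hand":1}]'
python3 -m handwheel '[{"translation":[-0.0001,0,0.003],"angular":[0,0,0],"hand":1},{"translation":[-0.0001,0,0.003],"angular":[0,0,0],"hand":1},{"translation":[0,0,0],"angular":[0,0,0],"hand":1},{"translation":[0,0,0],"angular":[0,0,0],"hand":1}]'
python3 -c "
from h import *
s=manip.get_state();print(s['position'],s['contact_force'],s['moment'])"
```

```text
clock: 8.45
position: [0.5025, 0.0288, 0.0991]
ee_rot: [0.001, 1.0, 0.012, 0.022]
contact_force: [0.1, 0.1, -6.2]
width: 0.0158
gripper_force: 108.8
clock: 8.78
position: [0.5019, 0.0289, 0.0925]
ee_rot: [0.001, 1.0, 0.012, 0.022]
contact_force: [-0.4, 0.4, -5.4]
width: 0.016
gripper_force: 108.8
[0.50185783 0.02892512 0.09253111] [-0.42187298  0.35819634 -5.36869821] [-0.03244029  0.41440428 -0.00813335]
```

```bash
for i in 1 2; do :; done
python3 -m handwheel '[{"translation":[-0.0001,0,0.003],"angular":[0,0,0],"hand":1},{"translation":[0,0,0],"angular":[0,0,0],"hand":1},{"translation":[0,0,0],"angular":[0,0,0],"hand":1}]'
python3 -m handwheel '[{"translation":[-0.0001,0,0.003],"angular":[0,0,0],"hand":1},{"translation":[0,0,0],"angular":[0,0,0],"hand":1},{"translation":[0,0,0],"angular":[0,0,0],"hand":1}]'
python3 -c "
from h import *
s=manip.get_state();print(s['position'],s['contact_force'],s['moment'])"
```

```text
clock: 9.03
position: [0.5019, 0.0289, 0.0894]
ee_rot: [0.001, 1.0, 0.012, 0.021]
contact_force: [0.3, -0.9, -4.9]
width: 0.0158
gripper_force: 108.8
clock: 9.28
position: [0.502, 0.0288, 0.0864]
ee_rot: [0.001, 1.0, 0.012, 0.022]
contact_force: [-0.3, -0.4, -5.2]
width: 0.0156
gripper_force: 108.8
[0.50200602 0.02882608 0.08641095] [-0.33778139 -0.37995505 -5.1753676 ] [-0.03693555  0.44957178 -0.0093079 ]
```

```bash
python3 -m handwheel '[{"translation":[-0.0001,0,0.003],"angular":[0,0,0],"hand":1},{"translation":[0,0,0],"angular":[0,0,0],"hand":1},{"translation":[0,0,0],"angular":[0,0,0],"hand":1}]'
python3 -m handwheel '[{"translation":[-0.0001,0,0.003],"angular":[0,0,0],"hand":1},{"translation":[0,0,0],"angular":[0,0,0],"hand":1},{"translation":[0,0,0],"angular":[0,0,0],"hand":1}]'
python3 -m handwheel '[{"translation":[-0.0001,0,0.003],"angular":[0,0,0],"hand":1},{"translation":[0,0,0],"angular":[0,0,0],"hand":1},{"translation":[0,0,0],"angular":[0,0,0],"hand":1}]'
python3 -c "
from h import *
s=manip.get_state();print(s['position'],s['contact_force'],s['moment'])"
```

```text
clock: 9.53
position: [0.5019, 0.0288, 0.0833]
ee_rot: [0.001, 1.0, 0.012, 0.021]
contact_force: [-0.2, -0.6, -7.4]
width: 0.0159
gripper_force: 108.8
clock: 9.78
position: [0.502, 0.0288, 0.0804]
ee_rot: [0.001, 1.0, 0.012, 0.021]
contact_force: [-1.1, -0.6, -5.0]
width: 0.0162
gripper_force: 108.8
clock: 10.03
position: [0.5021, 0.0288, 0.0774]
ee_rot: [0.001, 1.0, 0.012, 0.022]
contact_force: [0.5, -0.8, -5.6]
width: 0.016
gripper_force: 108.8
[0.50208965 0.02883801 0.0773898 ] [ 0.51542704 -0.79199557 -5.55720215] [-0.10868612  0.45578157 -0.11503656]
```

```bash
python3 -m handwheel '[{"translation":[0,0,0.002],"angular":[0,0,0],"hand":1},{"translation":[0,0,0],"angular":[0,0,0],"hand":1},{"translation":[0,0,0],"angular":[0,0,0],"hand":1}]'
python3 -m handwheel '[{"translation":[0,0,0.002],"angular":[0,0,0],"hand":1},{"translation":[0,0,0],"angular":[0,0,0],"hand":1},{"translation":[0,0,0],"angular":[0,0,0],"hand":1}]'
python3 -c "
from h import *
s=manip.get_state();print(s['position'],s['contact_force'],s['moment'])"
```

```text
clock: 10.28
position: [0.5023, 0.0288, 0.0755]
ee_rot: [0.001, 1.0, 0.012, 0.022]
contact_force: [0.3, -0.6, -6.4]
width: 0.0157
gripper_force: 108.9
clock: 10.53
position: [0.5023, 0.0289, 0.0734]
ee_rot: [0.001, 1.0, 0.012, 0.022]
contact_force: [-0.9, -1.1, -5.8]
width: 0.0157
gripper_force: 108.9
[0.50227866 0.02886957 0.0734393 ] [-0.92202988 -1.10088727 -5.83476878] [-0.18920569  0.47162265 -0.12210306]
```

```bash
python3 -m handwheel '[{"translation":[0,0,0.002],"angular":[0,0,0],"hand":1},{"translation":[0,0,0],"angular":[0,0,0],"hand":1},{"translation":[0,0,0],"angular":[0,0,0],"hand":1}]'
python3 - <<'E'
from h import *
s=manip.get_state();print(s['position'],s['contact_force'],s['moment'])
im,p=shot('w8');sc=manip.get_image('scene')[:,:,::-1]
a=cv2.resize(im[0:192,224:416],(400,400),interpolation=cv2.INTER_CUBIC);b=cv2.resize(sc[218:298,316:396],(400,400),interpolation=cv2.INTER_CUBIC)
cv2.imwrite('pics/m8.png',np.hstack([a,b]))
E
```

```text
clock: 10.78
position: [0.5022, 0.0289, 0.072]
ee_rot: [0.001, 1.0, 0.012, 0.022]
contact_force: [-3.4, -0.8, -0.1]
width: 0.0161
gripper_force: 109.8
[0.50222688 0.02887327 0.07199876] [-3.3649674  -0.75590137 -0.05666783] [-0.12278504  0.51131867 -0.12244288]
```

View pics/m8.png

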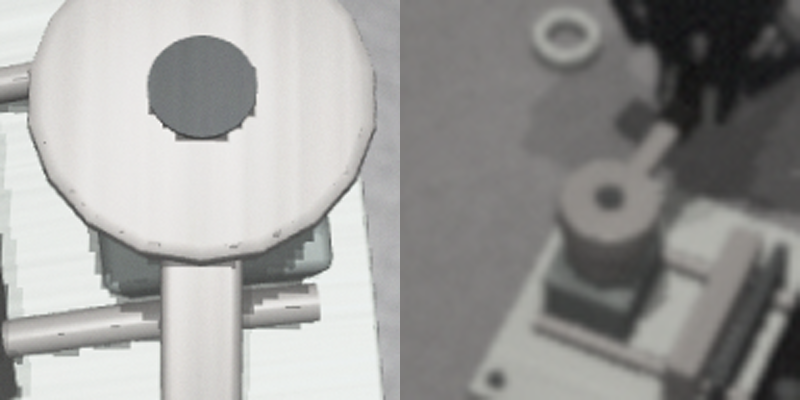

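The socket is fully down: the scene view shows the head sitting on the collar, with the hub at (358,257), and the vertical force rose by 6 N. I'll level the tool, write a torque helper, then swing counter-clockwise (the slip direction).

```bash
cat > tq.py <<'E'
from h import *
S=np.array([.599,.0293])
s=manip.get_state();M=rot(s["ee_rot"]);F=s["contact_force"];d=s["position"][:2]-S
print("t %.2f yaw %.1f r %.4f ang %.1f z %.4f F %s Mz %.2f TORQUE %.2f"%(s["clock"],np.degrees(np.arctan2(M[1,0],M[0,0])),np.hypot(*d),np.degrees(np.arctan2(-d[1],-d[0])),s["position"][2],np.round(F,1),s["moment"][2],s["moment"][2]+d[0]*F[1]-d[1]*F[0]),"pitch %.3f roll %.3f"%(M[2,0],M[2,1]),np.round(np.degrees(s["qpos"][[0,5]]),0))
E
python3 tq.py
python3 -m handwheel '[{"translation":[0,0,-0.003],"angular":[0,-1.8,0],"hand":1},{"translation":[0,0,0],"angular":[0,0,0],"hand":1},{"translation":[0,0,0],"angular":[0,0,0],"hand":1}]' >/dev/null; python3 tq.py
python3 -m handwheel '[{"translation":[0.0007,0.0118,0],"angular":[0,0,-7],"hand":1},{"translation":[0.0007,0.0118,0],"angular":[0,0,-7],"hand":1},{"translation":[0.0007,0.0118,0],"angular":[0,0,-7],"hand":1},{"translation":[0,0,0],"angular":[0,0,0],"hand":1},{"translation":[0,0,0],"angular":[0,0,0],"hand":1}]' >/dev/null; python3 tq.py
```

```text
t 10.88 yaw 1.3 r 0.0968 ang 0.3 z 0.0719 F [-3.2 -1.8  0.7] Mz -0.07 TORQUE 0.10 pitch 0.043 roll 0.003 [-5. 84.]
t 11.13 yaw 1.4 r 0.0963 ang 0.3 z 0.0746 F [-2.5 -1.3 -0.5] Mz -0.08 TORQUE 0.05 pitch 0.013 roll 0.003 [-5. 84.]
t 11.55 yaw 22.2 r 0.0959 ang 21.5 z 0.0748 F [-2.3 -0.8 -0.9] Mz -0.12 TORQUE -0.13 pitch 0.011 roll 0.007 [-8. 59.]
```

```bash
python3 -m handwheel '[{"translation":[0.0007,0.0118,0],"angular":[0,0,-7],"hand":1},{"translation":[0.0007,0.0118,0],"angular":[0,0,-7],"hand":1},{"translation":[0.0007,0.0118,0],"angular":[0,0,-7],"hand":1},{"translation":[0.0007,0.0118,0],"angular":[0,0,-7],"hand":1},{"translation":[0.0007,0.0118,0],"angular":[0,0,-7],"hand":1},{"translation":[0.0007,0.0118,0],"angular":[0,0,-7],"hand":1},{"translation":[0,0,0],"angular":[0,0,0],"hand":1},{"translation":[0,0,0],"angular":[0,0,0],"hand":1}]' >/dev/null; python3 tq.py
```

```text
t 12.22 yaw 64.1 r 0.0955 ang 64.2 z 0.0755 F [-1.1 -4.9  0.3] Mz -0.16 TORQUE -0.06 pitch 0.002 roll 0.013 [-13.  13.]
```

```bash
python3 -m handwheel '[{"translation":[0,0.0118,0],"angular":[0,0,-7],"hand":1},{"translation":[0.0006,0.0118,0],"angular":[0,0,-7],"hand":1},{"translation":[0.0006,0.0118,0],"angular":[0,0,-7],"hand":1},{"translation":[0.0006,0.0118,0],"angular":[0,0,-7],"hand":1},{"translation":[0.0006,0.0118,0],"angular":[0,0,-7],"hand":1},{"translation":[0.0006,0.0118,0],"angular":[0,0,-7],"hand":1},{"translation":[0,0,0],"angular":[0,0,0],"hand":1},{"translation":[0,0,0],"angular":[0,0,0],"hand":1}]' >/dev/null; python3 tq.py
python3 -m handwheel '[{"translation":[0.0006,0.0118,0],"angular":[0,0,-7],"hand":1},{"translation":[0.0006,0.0118,0],"angular":[0,0,-7],"hand":1},{"translation":[0.0006,0.0118,0],"angular":[0,0,-7],"hand":1},{"translation":[0.0006,0.0118,0],"angular":[0,0,-7],"hand":1},{"translation":[0.0006,0.0118,0],"angular":[0,0,-7],"hand":1},{"translation":[0.0006,0.0118,0],"angular":[0,0,-7],"hand":1},{"translation":[0,0,0],"angular":[0,0,0],"hand":1},{"translation":[0,0,0],"angular":[0,0,0],"hand":1}]' >/dev/null; python3 tq.py
```

```text
t 12.88 yaw 106.1 r 0.0964 ang 106.7 z 0.0765 F [ 2.3 -3.6 -0.9] Mz -0.07 TORQUE 0.04 pitch -0.007 roll 0.013 [-12. -28.]
t 13.55 yaw 148.0 r 0.0963 ang 148.6 z 0.0769 F [ 1.8 -1.4 -2.1] Mz 0.00 TORQUE -0.03 pitch -0.012 roll 0.005 [ -8. -66.]
```

```bash
python3 -m handwheel '[{"translation":[0.0007,-0.0118,0],"angular":[0,0,7],"hand":1},{"translation":[0.0007,-0.0118,0],"angular":[0,0,7],"hand":1},{"translation":[0.0007,-0.0118,0],"angular":[0,0,7],"hand":1},{"translation":[0.0007,-0.0118,0],"angular":[0,0,7],"hand":1},{"translation":[0.0007,-0.0118,0],"angular":[0,0,7],"hand":1},{"translation":[0,0,0],"angular":[0,0,0],"hand":1}]' >/dev/null; python3 tq.py
python3 -m handwheel '[{"translation":[0.0006,-0.0101,0],"angular":[0,0,6],"hand":1},{"translation":[0.0006,-0.0101,0],"angular":[0,0,6],"hand":1},{"translation":[0,0,0],"angular":[0,0,0],"hand":1}]' >/dev/null; python3 tq.py
python3 -m handwheel '[{"translation":[0.0006,-0.0101,0],"angular":[0,0,6],"hand":1},{"translation":[0.0006,-0.0101,0],"angular":[0,0,6],"hand":1},{"translation":[0,0,0],"angular":[0,0,0],"hand":1}]' >/dev/null; python3 tq.py
```

```text
t 14.05 yaw 112.8 r 0.0968 ang 112.8 z 0.0769 F [ 3.6  2.2 -3.5] Mz -0.15 TORQUE 0.26 pitch -0.006 roll 0.013 [-12. -35.]
t 14.30 yaw 101.1 r 0.0968 ang 101.2 z 0.0766 F [ 2.7  0.7 -2.5] Mz -0.05 TORQUE 0.21 pitch -0.004 roll 0.013 [-13. -24.]
t 14.55 yaw 89.3 r 0.0967 ang 89.3 z 0.0764 F [ 2.4 -1.4 -2.8] Mz -0.05 TORQUE 0.18 pitch -0.002 roll 0.013 [-13. -12.]
```

```bash
cat > jaw.py <<'E'
from h import *
def px(P):
    ci=manip.camera_info('scene');q=(np.array(P)-ci['eye'])@rot(ci['orientation']);return (q[:,:2]/q[:,2:]*ci['camera_matrix'][0,0]+ci['camera_matrix'][:2,2]).astype(np.float32)
u=np.array([-.1357,.9907]);v=np.array([.9907,.1357]);t=np.arange(.03,.1,.0005)
def prof(im,x):
    P=np.c_[np.array([.599,.0293])+t[:,None]*u+x*v,np.full(len(t),.05)]
    q=px(P);g=cv2.cvtColor(im,cv2.COLOR_BGR2GRAY);return cv2.remap(g,q[:,0].reshape(1,-1),q[:,1].reshape(1,-1),cv2.INTER_CUBIC)[0].astype(float)
now=manip.get_image('scene')[:,:,::-1].copy();old=cv2.imread('pics/scene0.png')
for x in (.02,.035):
    a,b=prof(old,x),prof(now,x); best=[]
    for k in range(0,60):
        A=a[:80-0]; B=b[k:k+80]
        best.append(np.corrcoef(A,B)[0,1])
    print(x,"shift mm",np.argmax(best)*.5,max(best)); 
print(a[::6].astype(int),b[::6].astype(int))
E
python3 jaw.py
python3 -m handwheel '[{"translation":[0.0006,-0.0101,0],"angular":[0,0,6],"hand":1},{"translation":[0.0006,-0.0101,0],"angular":[0,0,6],"hand":1},{"translation":[0,0,0],"angular":[0,0,0],"hand":1}]' >/dev/null; python3 tq.py
python3 jaw.py
```

```text
0.02 shift mm 3.0 0.9668911151418585
0.035 shift mm 1.0 0.9614480840726166
[ 55  87 137 168 170 171 170 172 168 153 142 138 138 137 128  94  68  75
  79  71  53  60 113 158] [ 60  89 142 173 178 177 177 178 179 178 176 168 149 143 143 141 141 130
  91  66  72  78  75  57]
t 14.85 yaw 77.4 r 0.0967 ang 77.4 z 0.0761 F [ 2.1 -1.7 -1.6] Mz 0.02 TORQUE 0.25 pitch -0.000 roll 0.013 [-13.  -1.]
0.02 shift mm 3.5 0.9461596001391694
0.035 shift mm 1.0 0.9390060720610702
[ 55  87 137 168 170 171 170 172 168 153 142 138 138 137 128  94  68  75
  79  71  53  60 113 158] [ 61  89 142 175 178 177 176 177 178 178 177 177 167 152 146 141 141 141
 126  82  70  77  80  72]
```

The jaw has moved about 11 mm, at 2 mm per 12°, so the drive works. From here I'll take small guarded steps, with the chain stopping if the torque rises.

```bash
cat >> tq.py <<'E'
import sys
T=s["moment"][2]+d[0]*F[1]-d[1]*F[0]
sys.exit(len(sys.argv)>1 and T>float(sys.argv[1]))
E
cat > jaw.py <<'E'
from h import *
def px(P):
    ci=manip.camera_info('scene');q=(np.array(P)-ci['eye'])@rot(ci['orientation']);return (q[:,:2]/q[:,2:]*ci['camera_matrix'][0,0]+ci['camera_matrix'][:2,2]).astype(np.float32)
u=np.array([-.1357,.9907]);v=np.array([.9907,.1357]);t=np.arange(.05,.11,.0002)
def prof(im,x):
    P=np.c_[np.array([.599,.0293])+t[:,None]*u+x*v,np.full(len(t),.05)]
    q=px(P);g=cv2.cvtColor(im,cv2.COLOR_BGR2GRAY);return cv2.remap(g,q[:,0].reshape(1,-1),q[:,1].reshape(1,-1),cv2.INTER_LINEAR)[0].astype(float)
now=manip.get_image('scene')[:,:,::-1].copy();old=cv2.imread('pics/scene0.png')
print("jaw travel mm",[round(float(t[np.argmax(prof(now,x)<105)]-t[np.argmax(prof(old,x)<105)])*1e3,1) for x in (.02,.03,.04)])
E
python3 jaw.py
python3 -m handwheel '[{"translation":[0.0003,-0.0067,0],"angular":[0,0,4],"hand":1},{"translation":[0.0003,-0.0067,0],"angular":[0,0,4],"hand":1}]' >/dev/null; python3 tq.py .4 &&
python3 -m handwheel '[{"translation":[0.0003,-0.0067,0],"angular":[0,0,4],"hand":1},{"translation":[0,0,0],"angular":[0,0,0],"hand":1}]' >/dev/null && python3 tq.py .4 &&
python3 -m handwheel '[{"translation":[0.0003,-0.0067,0],"angular":[0,0,4],"hand":1},{"translation":[0,0,0],"angular":[0,0,0],"hand":1}]' >/dev/null && python3 tq.py .4 &&
python3 -m handwheel '[{"translation":[0.0003,-0.0067,0],"angular":[0,0,4],"hand":1},{"translation":[0,0,0],"angular":[0,0,0],"hand":1}]' >/dev/null && python3 tq.py .4
python3 jaw.py
```

```text
jaw travel mm [11.4, 11.4, 11.4]
t 15.12 yaw 69.5 r 0.0968 ang 69.8 z 0.0756 F [ 0.9 -2.9  0.2] Mz 0.42 TORQUE 0.60 pitch 0.001 roll 0.012 [-13.   7.]
jaw travel mm [12.4, 12.2, 12.6]True
```

```bash
python3 tq.py;
python3 -m handwheel '[{"translation":[0.0003,-0.0067,0],"angular":[0,0,4],"hand":1},{"translation":[0,0,0],"angular":[0,0,0],"hand":1}]' >/dev/null && python3 tq.py .5 &&
python3 -m handwheel '[{"translation":[0.0003,-0.0067,0],"angular":[0,0,4],"hand":1},{"translation":[0,0,0],"angular":[0,0,0],"hand":1}]' >/dev/null && python3 tq.py .5 &&
python3 -m handwheel '[{"translation":[0.0003,-0.0067,0],"angular":[0,0,4],"hand":1},{"translation":[0,0,0],"angular":[0,0,0],"hand":1}]' >/dev/null && python3 tq.py .5 
python3 jaw.py
```

```text
t 15.17 yaw 69.3 r 0.0967 ang 69.1 z 0.0757 F [ 0.3 -4.1 -0.1] Mz -0.10 TORQUE 0.07 pitch 0.001 roll 0.011 [-13.   8.]
t 15.33 yaw 65.5 r 0.0967 ang 65.5 z 0.0756 F [ 0.8 -4.7 -0.5] Mz 0.13 TORQUE 0.39 pitch 0.002 roll 0.012 [-13.  11.]
jaw travel mm [13.4, 13.2, 13.4]False
```

```bash
sed -i 's/^sys.exit.*/sys.exit(int(len(sys.argv)>1 and T>float(sys.argv[1])))/' tq.py
python3 -m handwheel '[{"translation":[0.0002,-0.0051,0],"angular":[0,0,3],"hand":1},{"translation":[0.0002,-0.0051,0],"angular":[0,0,3],"hand":1}]' >/dev/null && python3 tq.py .7 &&
python3 -m handwheel '[{"translation":[0.0002,-0.0051,0],"angular":[0,0,3],"hand":1},{"translation":[0.0002,-0.0051,0],"angular":[0,0,3],"hand":1}]' >/dev/null && python3 tq.py .7 &&
python3 -m handwheel '[{"translation":[0.0002,-0.0051,0],"angular":[0,0,3],"hand":1},{"translation":[0.0002,-0.0051,0],"angular":[0,0,3],"hand":1}]' >/dev/null && python3 tq.py .7 
python3 jaw.py
```

```text
t 15.55 yaw 59.5 r 0.0968 ang 59.7 z 0.0754 F [-1.2 -5.3  2.4] Mz 0.35 TORQUE 0.51 pitch 0.003 roll 0.012 [-13.  18.]
t 15.72 yaw 53.5 r 0.0968 ang 53.6 z 0.0754 F [-1.2 -5.6  2.2] Mz 0.29 TORQUE 0.52 pitch 0.003 roll 0.011 [-12.  24.]
t 15.88 yaw 47.5 r 0.0968 ang 47.5 z 0.0753 F [-1.3 -5.6  1.4] Mz 0.27 TORQUE 0.54 pitch 0.004 roll 0.011 [-12.  31.]
jaw travel mm [16.4, 15.8, 16.0]
```

```bash
python3 -m handwheel '[{"translation":[0,-0.0051,0],"angular":[0,0,3],"hand":1},{"translation":[0,-0.0051,0],"angular":[0,0,3],"hand":1}]' >/dev/null && python3 tq.py .62 &&
python3 -m handwheel '[{"translation":[0.0001,-0.0051,0],"angular":[0,0,3],"hand":1},{"translation":[0.0001,-0.0051,0],"angular":[0,0,3],"hand":1}]' >/dev/null && python3 tq.py .62 &&
python3 -m handwheel '[{"translation":[0.0001,-0.0051,0],"angular":[0,0,3],"hand":1},{"translation":[0.0001,-0.0051,0],"angular":[0,0,3],"hand":1}]' >/dev/null && python3 tq.py .62
python3 jaw.py
```

```text
t 16.10 yaw 41.5 r 0.0969 ang 41.5 z 0.0752 F [-1.4 -5.6  1.3] Mz 0.23 TORQUE 0.54 pitch 0.006 roll 0.010 [-11.  37.]
t 16.27 yaw 35.5 r 0.0969 ang 35.4 z 0.0751 F [-1.3 -5.7  2.2] Mz 0.17 TORQUE 0.55 pitch 0.007 roll 0.009 [-11.  44.]
t 16.43 yaw 29.5 r 0.0969 ang 29.4 z 0.0750 F [-1.2 -4.5  1.8] Mz 0.28 TORQUE 0.60 pitch 0.008 roll 0.009 [-10.  51.]
jaw travel mm [19.2, 19.0, 19.2]
```

```bash
python3 -m handwheel '[{"translation":[0.0001,-0.0051,0],"angular":[0,0,3],"hand":1},{"translation":[0.0001,-0.0051,0],"angular":[0,0,3],"hand":1}]' >/dev/null && python3 tq.py .67 &&
python3 -m handwheel '[{"translation":[0.0001,-0.0051,0],"angular":[0,0,3],"hand":1},{"translation":[0.0001,-0.0051,0],"angular":[0,0,3],"hand":1}]' >/dev/null && python3 tq.py .67
python3 jaw.py
```

```text
t 16.65 yaw 23.5 r 0.0970 ang 23.4 z 0.0749 F [-1.5 -6.5  1.4] Mz 0.26 TORQUE 0.78 pitch 0.008 roll 0.008 [-9. 58.]
jaw travel mm [20.0, 20.0, 20.2]
```

Torque has risen to 0.78 from the 0.53 baseline, so +0.25 N m, or about 25 N of grip. The jaw has moved 20 mm. I'll stop tightening, hold for step 2, ease back slightly, and lift off.

```bash
python3 -m handwheel '[{"translation":[0,0,0],"angular":[0,0,0],"hand":1},{"translation":[0,0,0],"angular":[0,0,0],"hand":1},{"translation":[0,0,0],"angular":[0,0,0],"hand":1},{"translation":[0,0,0],"angular":[0,0,0],"hand":1},{"translation":[0,0,0],"angular":[0,0,0],"hand":1},{"translation":[0,0,0],"angular":[0,0,0],"hand":1}]' >/dev/null; python3 tq.py;python3 jaw.py
python3 -m handwheel '[{"translation":[0,0.0034,0],"angular":[0,0,-2],"hand":1},{"translation":[0,0,0],"angular":[0,0,0],"hand":1},{"translation":[0,0,0],"angular":[0,0,0],"hand":1}]' >/dev/null; python3 tq.py;python3 jaw.py
```

```text
t 17.20 yaw 23.7 r 0.0970 ang 23.4 z 0.0748 F [-2.1 -5.   1.9] Mz 0.18 TORQUE 0.55 pitch 0.008 roll 0.008 [-9. 58.]
jaw travel mm [20.0, 20.0, 20.4]
t 17.50 yaw 25.5 r 0.0970 ang 25.1 z 0.0748 F [-1.6 -5.1  1.8] Mz -0.04 TORQUE 0.34 pitch 0.008 roll 0.007 [-9. 55.]
jaw travel mm [20.2, 20.0, 20.4]
```

```bash
python3 -m handwheel '[{"translation":[0,0.003,0],"angular":[0,0,-1.8],"hand":1},{"translation":[0,0,0],"angular":[0,0,0],"hand":1},{"translation":[0,0,0],"angular":[0,0,0],"hand":1}]' >/dev/null; python3 tq.py
python3 -m handwheel '[{"translation":[0,0,-0.003],"angular":[0,0,0],"hand":1},{"translation":[0,0,-0.003],"angular":[0,0,0],"hand":1},{"translation":[0,0,0],"angular":[0,0,0],"hand":1}]' >/dev/null; python3 tq.py
python3 -m handwheel '[{"translation":[0,0,-0.004],"angular":[0,0,0],"hand":1},{"translation":[0,0,-0.004],"angular":[0,0,0],"hand":1},{"translation":[0,0,0],"angular":[0,0,0],"hand":1}]' >/dev/null; python3 tq.py; python3 jaw.py
```

```text
t 17.80 yaw 27.2 r 0.0970 ang 26.7 z 0.0747 F [-2.6 -4.2  2.3] Mz -0.18 TORQUE 0.07 pitch 0.009 roll 0.007 [-9. 53.]
t 18.05 yaw 27.2 r 0.0965 ang 26.5 z 0.0801 F [  3.3  -2.1 -10.5] Mz -0.28 TORQUE 0.04 pitch 0.009 roll 0.007 [-9. 54.]
t 18.30 yaw 27.2 r 0.0968 ang 26.4 z 0.0893 F [ 0.7  0.5 -6.2] Mz -0.01 TORQUE -0.03 pitch 0.010 roll 0.007 [-9. 53.]
jaw travel mm [20.0, 20.0, 20.4]
```

```bash
python3 -m handwheel '[{"translation":[0,0,-0.015],"angular":[0,0,0],"hand":1},{"translation":[0,0,-0.018],"angular":[0,0,0],"hand":1},{"translation":[0,0,-0.015],"angular":[0,0,0],"hand":1},{"translation":[0,0,0],"angular":[0,0,7],"hand":1},{"translation":[0,0,0],"angular":[0,0,7],"hand":1},{"translation":[0,0,0],"angular":[0,0,7],"hand":1},{"translation":[0,0,0],"angular":[0,0,7],"hand":1},{"translation":[0,0,0],"angular":[0,0,0],"hand":1}]' >/dev/null; python3 tq.py
python3 -m handwheel '[{"translation":[-0.0066,0.0373,0],"angular":[0,0,0],"hand":1},{"translation":[-0.0066,0.0373,0],"angular":[0,0,0],"hand":1},{"translation":[-0.0066,0.0373,0],"angular":[0,0,0],"hand":1},{"translation":[-0.0066,0.0373,0],"angular":[0,0,0],"hand":1},{"translation":[-0.0066,0.0373,0],"angular":[0,0,0],"hand":1},{"translation":[-0.0066,0.0373,0],"angular":[0,0,0],"hand":1},{"translation":[0,0,0],"angular":[0,0,0],"hand":1},{"translation":[0,0,0],"angular":[0,0,0],"hand":1},{"translation":[0,0,0],"angular":[0,0,0],"hand":1}]'
python3 tq.py
python3 - <<'E'
from h import *
im,p=shot('w9');g=cv2.cvtColor(im,cv2.COLOR_BGR2GRAY)
m=np.zeros_like(g);m[10:75,290:352]=(g[10:75,290:352]<140);n,_,st,c=cv2.connectedComponentsWithStats(m);k=1+np.argmax(st[1:,4]);print(p,c[k],st[k])
for r in (150,200,230):
    d=np.diff(g[r,285:355].astype(int));print(r,285+d.argmax(),285+d.argmin())
for z in (.155,.16,.165): P=plane('wrist',c[k],z,p);print(P)
sc=manip.get_image('scene')[:,:,::-1];t=manip.get_image('top')[:,:,::-1];cv2.imwrite('pics/t9.png',t)
cv2.imwrite('pics/m9.png',np.hstack([cv2.resize(im[0:300,180:480],(400,400)),cv2.resize(sc[165:245,250:330],(400,400))]))
E
```

```text
t 19.02 yaw -1.0 r 0.0981 ang 25.7 z 0.1367 F [ 0.   0.1 -6.3] Mz -0.01 TORQUE -0.02 pitch 0.010 roll 0.001 [-9. 82.]
clock: 19.77
position: [0.4682, -0.2364, 0.1365]
ee_rot: [0.0, 1.0, -0.007, 0.005]
contact_force: [0.3, 0.1, -5.9]
width: 0.0159
gripper_force: 109.7
t 19.77 yaw -0.8 r 0.2962 ang 63.8 z 0.1365 F [ 0.3  0.1 -5.9] Mz 0.03 TORQUE 0.10 pitch 0.011 roll -0.000 [-35.  56.]
(array([ 0.46817038, -0.23639296,  0.13647497]), array([ 3.71471362e-06,  9.99961060e-01, -7.01185925e-03,  5.35840294e-03])) [320.13128893  42.69190225] [ 295   18   52   53 2087]
150 345 338
200 339 300
230 339 337
[ 0.5676512 -0.2385786  0.155    ]
[ 0.56629444 -0.23855278  0.16      ]
[ 0.56493768 -0.23852696  0.165     ]
```

View pics/m9.png

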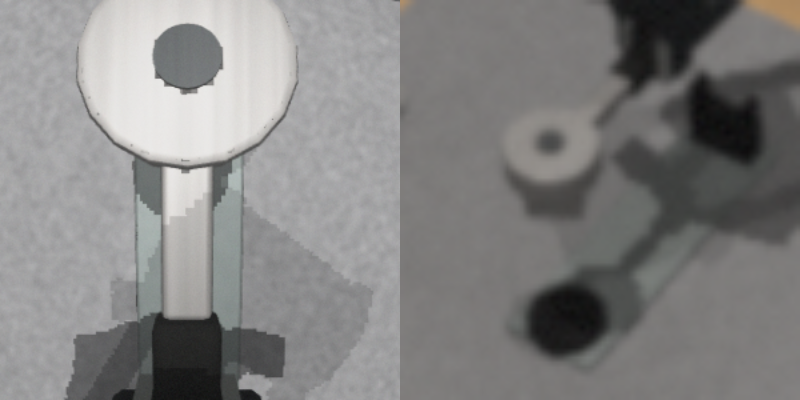

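The wrench is aligned over the rest, with the puck below and the handle over the fork. The hub measures (0.566,-0.2386) against a target of (0.566,-0.2387). I'll lower it now.

```bash
python3 -m handwheel '[{"translation":[-0.0003,0,0.025],"angular":[0,0,0],"hand":1},{"translation":[-0.0003,0,0.025],"angular":[0,0,0],"hand":1},{"translation":[-0.0003,0,0.025],"angular":[0,0,0],"hand":1},{"translation":[-0.0002,0,0.018],"angular":[0,0,0],"hand":1},{"translation":[0,0,0.005],"angular":[0,0,0],"hand":1},{"translation":[0,0,0],"angular":[0,0,0],"hand":1},{"translation":[0,0,0],"angular":[0,0,0],"hand":1}]' >/dev/null; python3 tq.py
python3 -m handwheel '[{"translation":[0,0,0.003],"angular":[0,0,0],"hand":1},{"translation":[0,0,0],"angular":[0,0,0],"hand":1},{"translation":[0,0,0],"angular":[0,0,0],"hand":1}]' >/dev/null; python3 tq.py
python3 -m handwheel '[{"translation":[0,0,0.002],"angular":[0,0,0],"hand":1},{"translation":[0,0,0],"angular":[0,0,0],"hand":1},{"translation":[0,0,0],"angular":[0,0,0],"hand":1}]' >/dev/null; python3 tq.py
```

```text
t 20.50 yaw -0.8 r 0.2961 ang 64.1 z 0.0394 F [-0.4 -0.4 -5.8] Mz -0.03 TORQUE -0.09 pitch 0.013 roll 0.003 [-35.  56.]
t 20.75 yaw -0.8 r 0.2967 ang 64.1 z 0.0367 F [-0.1 -0.4 -6.3] Mz -0.07 TORQUE -0.03 pitch 0.014 roll 0.003 [-35.  56.]
t 21.00 yaw -0.9 r 0.2968 ang 64.0 z 0.0339 F [ 0.  -0.1 -6. ] Mz -0.07 TORQUE -0.05 pitch 0.012 roll 0.002 [-35.  56.]
```

```bash
python3 -m handwheel '[{"translation":[0,0,0.002],"angular":[0,0,0],"hand":1},{"translation":[0,0,0],"angular":[0,0,0],"hand":1},{"translation":[0,0,0],"angular":[0,0,0],"hand":1}]' >/dev/null; python3 tq.py
python3 -m handwheel '[{"translation":[0,0,0.0015],"angular":[0,0,0],"hand":1},{"translation":[0,0,0],"angular":[0,0,0],"hand":1},{"translation":[0,0,0],"angular":[0,0,0],"hand":1}]' >/dev/null; python3 tq.py
```

```text
t 21.25 yaw -0.9 r 0.2968 ang 64.1 z 0.0319 F [ 0.4 -0.7 -5.3] Mz 0.01 TORQUE 0.22 pitch 0.012 roll 0.002 [-35.  56.]
t 21.50 yaw -0.9 r 0.2968 ang 64.1 z 0.0317 F [-1.8  0.1  6.4] Mz -0.01 TORQUE -0.52 pitch 0.013 roll 0.003 [-35.  56.]
```

The wrench is down at the grasp height, with contact felt. Next: release, rise, and check.

```bash
python3 -m handwheel '[{"translation":[0,0,0],"angular":[0,0,0],"hand":0},{"translation":[0,0,0],"angular":[0,0,0],"hand":0},{"translation":[0,0,0],"angular":[0,0,0],"hand":0},{"translation":[0,0,0],"angular":[0,0,0],"hand":0},{"translation":[0,0,0],"angular":[0,0,0],"hand":0},{"translation":[0,0,0],"angular":[0,0,0],"hand":0},{"translation":[0,0,0],"angular":[0,0,0],"hand":0}]'
python3 -m handwheel '[{"translation":[0,0,-0.01],"angular":[0,0,0],"hand":0},{"translation":[0,0,-0.03],"angular":[0,0,0],"hand":0},{"translation":[0,0,-0.04],"angular":[0,0,0],"hand":0},{"translation":[0,0,-0.04],"angular":[0,0,0],"hand":0},{"translation":[0,0,-0.04],"angular":[0,0,0],"hand":0},{"translation":[0,0,-0.03],"angular":[0,0,0],"hand":0},{"translation":[0,0,0],"angular":[0,0,0],"hand":0},{"translation":[0,0,0],"angular":[0,0,0],"hand":0},{"translation":[0,0,0],"angular":[0,0,0],"hand":0}]'
python3 jaw.py
python3 - <<'E'
from h import *
im,p=shot('w10');g=cv2.cvtColor(im,cv2.COLOR_BGR2GRAY)
u=proj('wrist',(.5663,-.2387,.06),p);x,y=np.round(u).astype(int)
w=(g[y-15:y+16,x-15:x+16]<130).astype(np.uint8);n,_,st,c=cv2.connectedComponentsWithStats(w);k=1+np.argmax(st[1:,4]);h=c[k]+[x-15,y-15]
print(u,h,st[k],plane('wrist',h,.06,p))
sc=manip.get_image('scene')[:,:,::-1].copy();o=cv2.imread('pics/scene0.png');cv2.imwrite('pics/s10.png',sc)
d=(cv2.absdiff(cv2.GaussianBlur(sc,(3,3),0),cv2.GaussianBlur(o,(3,3),0)).max(2)>45).astype(np.uint8)
n,_,st,c=cv2.connectedComponentsWithStats(d)
for i in range(1,n):
    if st[i,4]>25: print(st[i],c[i].round())
E
```

```text
clock: 22.08
position: [0.4692, -0.2375, 0.0302]
ee_rot: [0.001, 1.0, -0.007, 0.006]
contact_force: [0.2, 0.1, -1.6]
width: 0.0852
gripper_force: 0.0
clock: 22.83
position: [0.4663, -0.2366, 0.2202]
ee_rot: [0.001, 1.0, -0.007, 0.006]
contact_force: [0.2, -0.6, -0.4]
width: 0.0856
gripper_force: 0.0
jaw travel mm [20.0, 20.0, 20.2]
[319.73779442  98.51582543] [321.06551724  98.35517241] [  7   5  20  19 290] [ 0.56641696 -0.23976447  0.06      ]
[313   0  27  12 126] [327.   5.]
[362   0  13  11  63] [367.   4.]
[466   0   9  11  88] [470.   4.]
[485   0  16  19 246] [493.   8.]
[ 240   10   52   56 1328] [266.  36.]
[311  14   9   5  26] [314.  16.]
[348  19   9   6  43] [353.  22.]
[346  27   9   5  26] [350.  29.]
[326  29  16   7  60] [334.  32.]
[489  30   9   9  43] [493.  35.]
[ 274   36   60  126 3513] [300.  95.]
[471  39  29  45 514] [485.  66.]
[481  41   9   8  43] [485.  45.]
[401  42  36  22 320] [417.  53.]
[ 312   63  128   95 3224] [389. 119.]
[420  66  19   9  67] [429.  69.]
[433  89  10  18 118] [438.  97.]
[ 456   88   53  110 3314] [481. 149.]
[445 111  12  15 131] [451. 118.]
[260 112  19  10 105] [268. 116.]
[434 129  26  29 318] [451. 144.]
[ 411  152   43   47 1375] [432. 176.]
[322 160  85  31 637] [376. 174.]
[293 190   7   8  30] [296. 193.]
[318 192  43  16 187] [335. 200.]
[368 267  25  33 265] [382. 284.]
[392 269   8  10  31] [395. 273.]
[381 281  11  22  60] [386. 291.]
```

```bash
python3 -c "
from rig import manip
print(manip.sign_off())"
```

```text
the job is handed in; nothing more can be done
None
```

The job is handed in, and the verdict was not shown: the housing is clamped at about 25 N (estimated from a 0.25 N m rise in wrench torque), the wrench is back on its rest within about 1 mm of where it lay, and the bystanders look undisturbed in the scene image.

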